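# Load the hardness-test specimen holder

## Robot

A 7-joint arm with a two-finger parallel gripper is mounted at the origin on the work surface. World frame = base frame: x ahead of the robot, y to its left, z up, the work surface at z = 0. Lengths are in m, angles in rad, forces in N, time in s.
With the tool pointing down it reaches from about 0.425 to 0.925 m from the base axis. Payload 6.8 kg.
Tool frame: the origin (TCP) lies on the front face of the gripper's body, between the roots of the fingers; the fingertips stand 73 mm ahead of it and the grasp point (between the pads) lies 54 mm ahead of it (env.nose_length is the distance from the TCP to the fingertips, in m); z points along the fingers, y is the line along which they close (so a half turn about z gives the same grasp; the last joint's range is limited). The gripper opens to 85 mm and grips with 20 to 120 N. Pads are 22 mm wide; open, the fingers measure 114 mm over their backs; the gripper's body (76 mm by 85 mm) begins 54 mm behind the grasp point. The pads swing forward as they close: fully open they stand 13 mm farther back than shut.
Start: joints at [1.131, 0.477, 0.022, 1.555, -0.011, 1.109, -0.083], TCP at [0.22, -0.638, 0.304] pointing down, gripper open.
Joint ranges: [-2.96, 2.96], [-0.34, 2.1], [-1.41, 1.46], [0.24, 2.44], [-1.37, 4.51], [0.17, 1.92], [-2.96, 2.96]. Speed limits (rad/s): [2.39, 2.39, 3.14, 3.14, 3.14, 3.14, 3.14].

## Interface

Orientations are given as a unit quaternion [w, x, y, z].
In Python, from cell import env, kin, camera, calibration, job gives the robot as it stands. The module is installed in compiled form; this text tells all that it offers. Calls block until the motion is done:
- env.reach(position, orientation): joint-space move of the TCP to a pose.
- env.movel(position, velocity=0.15, rot=None, stop_force=None): straight line of the TCP; rot=None keeps the orientation; velocity is the mean speed in m/s. With stop_force (N) it stops when the force on the tool has changed by that much, and returns True; else False.
- env.goto_joints(angles): joint-space move.
- env.grip(opening, f_grip=None): finger opening in m; f_grip is the grip in N (None keeps the last); returns when the fingers have stopped.
- env.dwell(seconds).
- kin.inverse_kinematics(position, orientation): joint angles nearest the present ones, or None.
- env.get_state(): the state.
- camera(name): name is "scene" or "side" or "wrist"; returns (picture, depth): 480x640x3 uint8, blue, green, red; 480x640 float32, m along the optical axis (not along the pixel's ray), 0 where there is no reading.
- calibration(name): a dict with "fx", "fy", "cx", "cy" (pixels), "k1" (the pictures are not rectified: a ray, as slopes to the right and down, at radius r is drawn at 1 + k1 r^2 times it, then the intrinsics apply), "rvec" (rotation vector, rad) and "tvec" (3), from world to camera coordinates, as OpenCV has them. Camera axes: x right, y down, z forward; pixel columns grow to the right and rows downward; lengths in m; the calibration is good to about 2 mm. A picture is of the moment at which its call begins: read the wrist's pose just before it. calibration takes no time and is no camera call; for the wrist camera it gives the pose at the moment of the call.
A pose or a line that the arm cannot do raises env.PlanningError and nothing moves.
- job.job_done(): hands the job in; it is judged then, once.
The state is a dict: "time": time; "qpos": joint angles; "joint_velocities": joint speeds; "joint_torque": joint torques, N m; "tcp_pos": TCP position; "orientation": TCP orientation; "force": force on the tool from outside, world axes, zero at the start; "torque": the same for the moment, N m; "opening": finger opening in m; "gripper_force": force on a finger pad.
Only numpy, scipy, OpenCV 4.12 (cv2) and the standard library are available. Lean on these libraries where they do the work, as an engineer would, in place of code of your own. Each camera call takes 0.05 s, during which the arm holds its last target. There are 200 camera calls.

## Task

Get the specimen holder ready for the hardness tester: first swing its clamp lever, which stands clamped, fully over to the open side, then lift the translucent dust cover off it and hang the cover by its handle on the hook of the stand. Then move every mounted specimen from the compartment tray into the holder, each fully down in a pocket of its own outline (round in round, square in square) with the polished face up, and once all are in, swing the clamp lever fully back to where it clamps. Leave the bottle, the mouse and the steel reference disc where they are.

Things in the scene. Friction and masses are not known exactly. Their poses are not given: they have to be found in the camera images.
- holder: aluminium specimen holder fixed to the bench, 120 (own x) x 150 (own y) x 24 mm high; origin at the centre of its underside, z up. Six 8 mm deep pockets in its top at own y = -46, 0, +46 mm: three round in a row at own x = -32 mm, three square in a row at own x = +32 mm. The translucent dust cover lies on it at the start.
- holder_hole0 (a point): centre of the mouth of a round pocket, 35 mm across, 8 mm deep, at the level of the holder's top face (24 mm above the bench); axes as the holder's, z up
- holder_hole1 (a point): centre of the mouth of a round pocket, 35 mm across, 8 mm deep, at the level of the holder's top face (24 mm above the bench); axes as the holder's, z up
- holder_hole2 (a point): centre of the mouth of a round pocket, 35 mm across, 8 mm deep, at the level of the holder's top face (24 mm above the bench); axes as the holder's, z up
- holder_hole3 (a point): centre of the mouth of a square pocket, 29 x 29 mm, sides along the holder's x and y, 8 mm deep, at the level of the holder's top face (24 mm above the bench); axes as the holder's, z up
- holder_hole4 (a point): centre of the mouth of a square pocket, 29 x 29 mm, sides along the holder's x and y, 8 mm deep, at the level of the holder's top face (24 mm above the bench); axes as the holder's, z up
- holder_hole5 (a point): centre of the mouth of a square pocket, 29 x 29 mm, sides along the holder's x and y, 8 mm deep, at the level of the holder's top face (24 mm above the bench); axes as the holder's, z up
- cover: loose translucent dust cover, 0.22 kg, 134 (own x) x 164 (own y) x 16 mm, 12 mm skirt, 4 mm play round the holder; origin at the centre of the skirt's lower edge, z up. Grey bow handle: bar along own y, 90 long, 12 thick, 24 high, its top 95 mm above the origin, on two posts 74 mm apart (own y); opening below the bar 55 mm high, passed through along own x.
- cover_handle (a point): middle of the underside of the cover's handle bar (71 mm above the cover's origin); axes as the cover's
- stand: steel hook stand fixed to the bench; origin on the bench straight below the hook's seat, z up. Post 16 mm thick at own x = +115 mm on a foot 80 x 130 x 12 mm. From it a level arm 10 mm thick, axis 200 mm up, runs along own -x to x = -35 mm and ends in an upturned tip at x = -45 mm, its top 223 mm up.
- hook_seat (a point): top of the hook's arm where a handle should hang (205 mm above the bench, about 40 mm inside the tip); axes as the stand's: x along the arm towards the post, z up
- lever (a joint): holder's clamp lever, rad: 0 = leaning to the holder's -y side (open), 1.0 = fully over to its +y side (clamped), upright at 0.5; starts clamped, at 0.85 to 1.0, about 1 N moves it, stays where left. Pivot at holder x = +100, y = 0, 22 mm above the bench; rod 80 mm long, 10 thick; housing 70 (holder's y) x 50 x 25 mm high.
- lever_tip (a point): centre of the lever's 26 mm round knob, 80 mm from the pivot (about 92 mm above the bench at either end, 102 mm at mid-swing)
- tray: grey plastic compartment tray fixed to the bench, 182 (own x) x 152 (own y) mm, origin at the centre of its underside, z up; floor 4 mm thick, walls and ribs 3 mm thick and 16 mm high over the bench; 3 x 2 compartments with centres at own x = -58, 0, +58 and own y = -36, +36 mm, at most one specimen in each at the start
- round0: loose round mounted specimen, black resin disc 32 mm in diameter, 22 mm high, 45 g, polished steel section in its upper face; origin at the centre of its underside, z up out of the polished face. May be absent.
- round1: loose round mounted specimen, black resin disc 32 mm in diameter, 22 mm high, 45 g, polished steel section in its upper face; origin at the centre of its underside, z up out of the polished face. May be absent.
- round2: loose round mounted specimen, black resin disc 32 mm in diameter, 22 mm high, 45 g, polished steel section in its upper face; origin at the centre of its underside, z up out of the polished face. May be absent.
- square0: loose square mounted specimen, black resin block 26 x 26 mm (own x and y), 22 mm high, 45 g, polished steel section in its upper face; origin at the centre of its underside, z up out of the polished face. May be absent.
- square1: loose square mounted specimen, black resin block 26 x 26 mm (own x and y), 22 mm high, 45 g, polished steel section in its upper face; origin at the centre of its underside, z up out of the polished face. May be absent.
- square2: loose square mounted specimen, black resin block 26 x 26 mm (own x and y), 22 mm high, 45 g, polished steel section in its upper face; origin at the centre of its underside, z up out of the polished face. May be absent.
- bottle: white plastic bottle, 60 mm across, 130 mm high, standing beyond the holder; bystander; origin at the centre of its underside
- mouse: black computer mouse, 100 x 58 x 22 mm, beyond the holder; bystander; origin at the centre of its underside
- refblock: steel hardness reference disc, 60 mm across, 14 mm high, beyond the holder between mouse and bottle; bystander; origin at the centre of its underside
Not all that is in view belongs to the job. What is shaped like the square0 but white is not meant.

How it is judged:
By the outcome, as a careful person would: the job done as asked, in the order asked, and still so for the second after the job is handed in, with the robot touching nothing.
Of round0, round1, round2, square0, square1, square2 only 4 to 6 are there at a start; the rules pass over those that are not, and their reading is None.
At some moment in a run one of round0, round1, round2, square0, square1, square2 may be knocked a few centimetres aside while the robot is not near it.
It also fails if it takes over 210 s, if anything falls off the work surface, if the arm or the gripper's body presses on something with over 40 N, if the wrist force passes 120 N, or if a joint passes its speed limit or range.

## Working session

There is one attempt and no reset: what is moved stays moved. The work goes in short steps, each a Python script; the robot and the scene stay as the last script left them, time stands still between calls to the robot, and variables do not carry over. Pictures are saved under pics/ and viewed, at most 14 in all, crops included, and the job is handed in when it is done.

```bash
ls; mkdir -p pics; python3 - <<'E'
from cell import env, kin, camera, calibration, job
import cv2,numpy as np
for n in ["scene","side","wrist"]:
    c=calibration(n); p,d=camera(n); cv2.imwrite(f"pics/{n}0.png",p); np.save(f"pics/{n}0.npy",d)
    R=cv2.Rodrigues(np.array(c["rvec"]))[0]; print(n,{k:np.round(v,4) for k,v in c.items()}, "campos",-R.T@np.array(c["tvec"]).ravel(),"fwd",R[2], (d>0).mean())
s=env.get_state();print(s)
E
```

```text
pics
scene {'fx': np.float64(473.2668), 'fy': np.float64(473.2668), 'cx': np.float64(321.3022), 'cy': np.float64(232.4568), 'k1': np.float64(-0.0544), 'rvec': array([ 1.143 ,  2.4293, -0.9439]), 'tvec': array([ 0.3623, -0.2262,  1.371 ])} campos [1.06045138 0.42715168 0.86888332] fwd [-0.50939687 -0.43693905 -0.74134951] 0.9960091145833333
side {'fx': np.float64(468.4609), 'fy': np.float64(468.4609), 'cx': np.float64(324.3726), 'cy': np.float64(240.5732), 'k1': np.float64(-0.0085), 'rvec': array([ 2.0934, -0.1555,  0.1017]), 'tvec': array([-0.5703,  0.1786,  0.9615])} campos [ 0.44480424 -0.81888986  0.64270937] fwd [ 0.13639259  0.85363586 -0.50269562] 0.99595703125
wrist {'fx': np.float64(366.3922), 'fy': np.float64(366.3922), 'cx': np.float64(325.0379), 'cy': np.float64(236.665), 'k1': np.float64(0.0045), 'rvec': array([-2.3369,  1.6672,  0.2694]), 'tvec': array([-0.6745, -0.04  ,  0.3793])} campos [ 0.29603694 -0.61198525  0.37193001] fwd [-0.29661994 -0.10079173 -0.94966185] 0.99607421875
{'time': 0.15, 'qpos': array([ 1.13091768,  0.47764541,  0.02234039,  1.55622186, -0.01149444,
        1.10930299, -0.08309721]), 'joint_velocities': array([ 0.00085208, -0.00152582,  0.0002356 , -0.00233406, -0.00149324,
        0.00159667,  0.00063661]), 'joint_torque': array([ 2.97160383e-03, -5.96923721e+01,  1.61028128e+00, -2.81489038e+01,
        1.27043956e-02,  6.59839308e-03,  3.38215182e-05]), 'tcp_pos': array([ 0.21975131, -0.63784981,  0.30312632]), 'orientation': array([-7.04265036e-04,  9.86269267e-01,  1.65143596e-01, -1.71058572e-04]), 'force': array([-0.07333449,  0.35900838,  0.33921022]), 'torque': array([0.00118923, 0.04702776, 0.00161528]), 'gripper_force': 0.0, 'opening': 0.08554311996706296}
```

View pics/scene0.png

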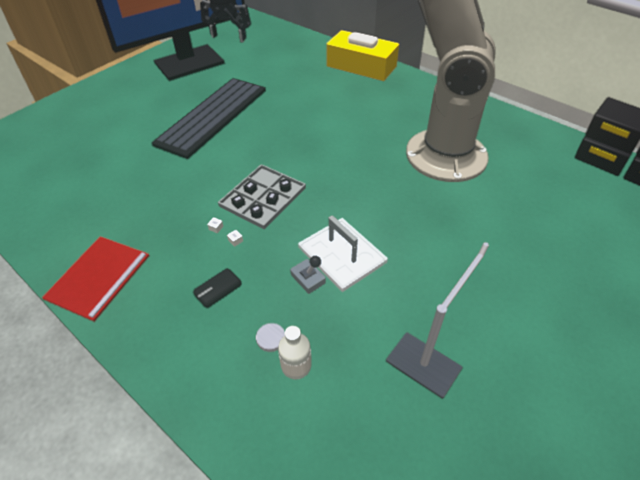

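View pics/side0.png

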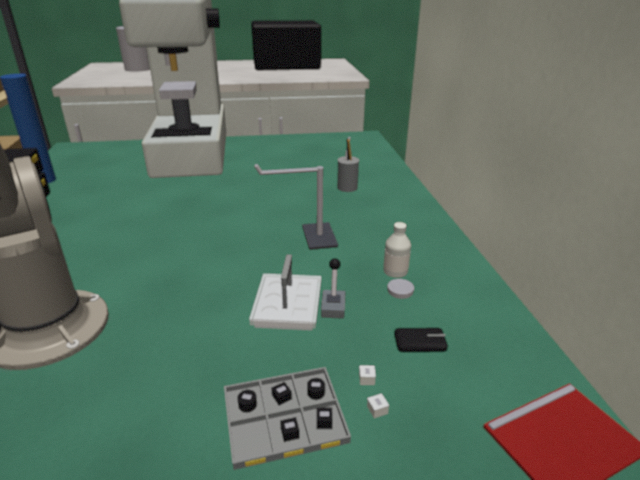

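The scene view shows the tray at (262,195) with 5 specimens, the covered holder at (342,253), the lever knob at (315,262), and the stand foot at (425,363) with its hook tip at (486,246). The side view confirms this: tray (285,415), holder (288,300), knob (335,264) and hook tip (258,167). Next I'll write the helpers and triangulate.

```bash
cat > h.py <<'E'
from cell import env, kin, camera, calibration, job
import cv2, numpy as np
from scipy.spatial.transform import Rotation as Ro
def cam(n):
    c=calibration(n); R=cv2.Rodrigues(np.array(c["rvec"],float))[0]; t=np.array(c["tvec"],float).ravel()
    return c,R,t
def rays(uv,C):
    c,R,t=C; K=np.array([[c["fx"],0,c["cx"]],[0,c["fy"],c["cy"]],[0,0,1.]])
    p=cv2.undistortPoints(np.array(uv,float).reshape(-1,1,2),K,np.array([c["k1"],0,0,0.])).reshape(-1,2)
    return -R.T@t, np.c_[p,np.ones(len(p))]@R      # origin, directions with unit depth
def onplane(uv,C,z):
    o,d=rays(uv,C); return o+d*((z-o[2])/d[:,2])[:,None]
def bydepth(uv,D,C):
    o,d=rays(uv,C); uv=np.array(uv).reshape(-1,2).astype(int); return o+d*D[uv[:,1],uv[:,0]][:,None]
def tri(uv1,C1,uv2,C2):
    (o1,d1),(o2,d2)=rays(uv1,C1),rays(uv2,C2); d1,d2=d1[0],d2[0]
    s=np.linalg.lstsq(np.c_[d1,-d2],o2-o1,rcond=None)[0]; a,b=o1+s[0]*d1,o2+s[1]*d2
    return (a+b)/2,np.linalg.norm(a-b)
def project(P,C):
    c,R,t=C; q=np.asarray(P).reshape(-1,3)@R.T+t; s=q[:,:2]/q[:,2:]; s=s*(1+c["k1"]*(s**2).sum(1))[:,None]
    return s*c["fx"]+[c["cx"],c["cy"]]
def quat(a,tilt=np.eye(3)):   # tool down, closing line (tool y) at world angle a
    y=np.array([np.cos(a),np.sin(a),0]); z=np.array([0,0,-1.]); M=tilt@np.c_[np.cross(y,z),y,z]
    return Ro.from_matrix(M).as_quat(scalar_first=True)
E
python3 - <<'E'
from h import *
S,D=cam("scene"),cam("side"); np.set_printoptions(precision=4,suppress=True)
ds,dd=np.load("pics/scene0.npy"),np.load("pics/side0.npy")
for nm,a,b in [("knob",(315,262),(335,264)),("tip",(486,246),(258,167)),("posttop",(442,310),(320,168))]:
    print(nm,*tri(a,S,b,D),bydepth([a],ds,S),bydepth([b],dd,D))
print("tray corners",onplane([(262,166),(305,186),(264,225),(219,199)],S,.016))
print(" side",onplane([(225,381),(334,370),(347,435),(233,460)],D,.016))
print("cover corners",onplane([(342,220),(386,258),(344,288),(299,247)],S,.04))
print("foot",onplane([(410,336),(461,367),(442,395),(388,360)],S,.012))
print("housing",onplane([(291,271),(309,260),(326,280),(308,291)],S,.025))
print("bottle,disc,mouse",onplane([(296,370),(270,337),(217,288)],S,0.01))
E
```

```text
knob [0.6006 0.013  0.0931] 0.00163805966092245 [[0.6062 0.0189 0.1039]] [[ 0.5988 -0.0009  0.1018]]
tip [0.451  0.2947 0.215 ] 0.005967734604145593 [[0.453  0.2963 0.2213]] [[0.4532 0.2872 0.2157]]
posttop [0.6093 0.2996 0.2009] 0.0023216148167092003 [[0.6111 0.3007 0.2056]] [[0.6088 0.2898 0.204 ]]
tray corners [[ 0.3869 -0.3647  0.016 ]
 [ 0.3735 -0.2165  0.016 ]
 [ 0.545  -0.2012  0.016 ]
 [ 0.5531 -0.3583  0.016 ]]
 side [[ 0.3675 -0.2146  0.016 ]
 [ 0.5611 -0.2164  0.016 ]
 [ 0.5578 -0.3539  0.016 ]
 [ 0.3833 -0.3715  0.016 ]]
cover corners [[ 0.428  -0.0487  0.04  ]
 [ 0.4583  0.1011  0.04  ]
 [ 0.583   0.0787  0.04  ]
 [ 0.558  -0.0722  0.04  ]]
foot [[0.5759 0.2451 0.012 ]
 [0.5708 0.3598 0.012 ]
 [0.6436 0.3601 0.012 ]
 [0.6484 0.2408 0.012 ]]
housing [[ 0.6131 -0.0481  0.025 ]
 [ 0.5636 -0.0376  0.025 ]
 [ 0.5826  0.0285  0.025 ]
 [ 0.6301  0.0171  0.025 ]]
bottle,disc,mouse [[ 0.7787  0.1143  0.01  ]
 [ 0.7585  0.0247  0.01  ]
 [ 0.7453 -0.152   0.01  ]]
```

```bash
cat >> h.py <<'E'
def camtool():  # camera pose in tool frame
    s=env.get_state(); c,R,t=cam("wrist"); Rt=Ro.from_quat(s["orientation"],scalar_first=True).as_matrix()
    return Rt.T@(-R.T@t-s["tcp_pos"]), Rt.T@R.T
def look(target,h,a,name):   # put optical axis through target, camera h above it; snap
    p,Rc=camtool(); q=quat(a); M=Ro.from_quat(q,scalar_first=True).as_matrix()
    f=M@Rc[:,2]; pos=np.array(target)-f*(h/-f[2])-M@p
    env.reach(pos,q); return snap(name)
def snap(name):
    env.dwell(.15); C=cam("wrist"); im,d=camera("wrist"); cv2.imwrite(f"pics/{name}.png",im); np.save(f"pics/{name}.npy",d)
    np.savez(f"pics/{name}_c.npz",rvec=C[0]["rvec"],tvec=C[0]["tvec"]); return im,d,C
def load(name):
    c=dict(calibration("wrist")); z=np.load(f"pics/{name}_c.npz"); c["rvec"],c["tvec"]=z["rvec"],z["tvec"]
    return cv2.imread(f"pics/{name}.png"),np.load(f"pics/{name}.npy"),(c,cv2.Rodrigues(z["rvec"])[0],z["tvec"].ravel())
E
python3 - <<'E'
from h import *
np.set_printoptions(precision=4,suppress=True)
print(camtool()); y=Ro.from_quat(env.get_state()["orientation"],scalar_first=True).as_matrix()[:,1]; a0=np.arctan2(y[1],y[0]);print("a0",a0)
for tgt,h,a,nm in [((.465,-.285,.02),.30,a0,"t1"),((.465,-.265,.02),.30,a0+np.pi/2,"t2"),((.52,.01,.03),.36,a0+np.pi/2,"c1"),((.52,.01,.03),.36,a0,"c2")]:
    try: look(tgt,h,a,nm); s=env.get_state(); print(nm,s["time"],s["tcp_pos"],s["qpos"])
    except env.PlanningError as e: print(nm,a,e)
E
```

```text
(array([ 0.0805,  0.0003, -0.0689]), array([[-0.0005, -0.9497, -0.3132],
       [ 1.    , -0.0007,  0.0003],
       [-0.0005, -0.3132,  0.9497]]))
a0 -1.2389891050201698
t1 1.9917 [ 0.4819 -0.2796  0.2511] [ 0.5273  0.3479 -0.1403  1.8861  0.0607  0.9115 -0.8827]
t2 3.475 [ 0.4587 -0.2478  0.2511] [ 0.7585  0.3239 -0.4591  1.9492  0.18    0.9079  0.54  ]
c1 4.85 [0.5074 0.0451 0.3207] [ 0.334   0.2466 -0.6328  1.8918  0.1667  1.0563 -0.0377]
c2 6.3583 [0.5566 0.0226 0.3211] [ 0.1424  0.2913 -0.359   1.8019  0.1153  1.0688 -1.4969]
```

```bash
cd pics; python3 -c "
import cv2,numpy as np
a=cv2.imread('t1.png');b=cv2.imread('c1.png');c=cv2.imread('c2.png')
cv2.imwrite('cc.png',np.hstack([cv2.resize(b,(400,300)),cv2.resize(c,(400,300))]))"
```

```text
(no output)
```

View pics/t1.png

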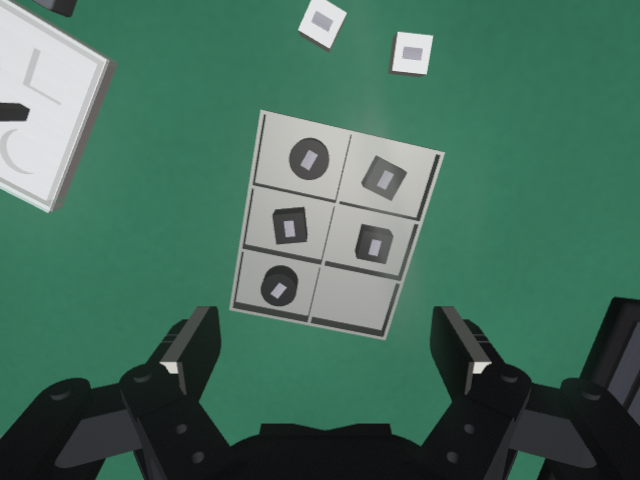

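View pics/cc.png

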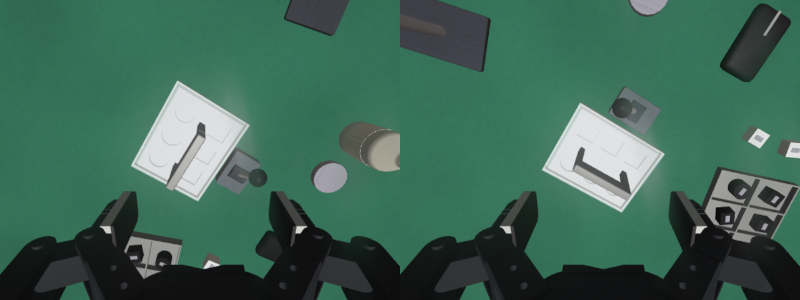

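The tray view shows five specimens, all polished face up: rounds at (309,158) and (279,286), squares at (384,178), (290,226) and (375,244). The lower-right compartment is empty, and the white blocks are decoys. The combined crop shows the cover, handle and lever in two views. Next I'll measure the handle, knob, cover and stand.

```bash
cat >> h.py <<'E'
V,U=np.mgrid[0:480,0:640]
def cloud(d,C):
    return bydepth(np.c_[U.ravel(),V.ravel()],d,C).reshape(480,640,3)
def rect(P):   # min-area rectangle of world xy points: centre, sizes, angle of long side
    (c,wh,an)=cv2.minAreaRect((P[:,:2]*1000).astype(np.float32)); an=np.radians(an)
    if wh[0]<wh[1]: wh=wh[::-1]; an+=np.pi/2
    return np.array(c)/1000,np.array(wh)/1000,(an+np.pi/2)%np.pi-np.pi/2
E
python3 - <<'E'
from h import *
np.set_printoptions(precision=4,suppress=True)
cen={}
for n in ["c1","c2"]:
    im,d,C=load(n); P=cloud(d,C); x,y,z=np.moveaxis(P,-1,0)
    ok=(d>.15)
    print(n,"bench z",np.median(z[ok&(abs(z)<.02)]))
    near=ok&(np.hypot(x-.507,y-.015)<.11)
    m=near&(z>.085)&(z<.13)&(np.hypot(x-.507,y-.015)<.07); print(" bar",m.sum(),rect(P[m]),np.median(z[m]),np.percentile(z[m],95))
    k=ok&(z>.075)&(np.hypot(x-.6,y)<.05); print(" knob",k.sum(),P[k].mean(0),P[k].max(0))
    cen[n]=(U[k].mean(),V[k].mean(),C)
    w=((im.min(2)>190)&near).astype(np.uint8); w=cv2.morphologyEx(w,cv2.MORPH_CLOSE,np.ones((15,15)))
    ct=max(cv2.findContours(w,cv2.RETR_EXTERNAL,cv2.CHAIN_APPROX_NONE)[0],key=cv2.contourArea).reshape(-1,2)
    print(" cover",rect(onplane(ct,C,.028)), np.median(z[(w>0)&ok]))
    h=ok&(z>.012)&(z<.03)&(np.hypot(x-.597,y+.008)<.06)&(im.max(2)<150); print(" housing",h.sum(),rect(P[h]))
a,b=cen["c1"],cen["c2"]; print("knob tri",tri(a[:2],a[2],b[:2],b[2]))
for n,D in [("scene",np.load("pics/scene0.npy")),("side",np.load("pics/side0.npy"))]:
    C=cam(n); P=cloud(D,C); x,y,z=np.moveaxis(P,-1,0)
    m=(z>.17)&(z<.25)&(x>.42)&(x<.66)&(y>.22)&(y<.36); print(n,"arm",m.sum(),rect(P[m]),z[m].max(), np.median(z[m]))
    for lo in np.arange(.44,.63,.03):
        q=m&(x>lo)&(x<lo+.03); print("   ",lo,P[q].mean(0) if q.any() else None)
E
```

```text
c1 bench z -0.0010043514450456814
 bar 1713 (array([0.4958, 0.0032]), array([0.0901, 0.0122]), np.float64(1.3571777841730248)) 0.1055602156636316 0.10687276829512861
 knob 695 [0.5971 0.0146 0.1024] [0.6122 0.0249 0.109 ]
 cover (array([0.4953, 0.0036]), array([0.1618, 0.1321]), np.float64(1.3559833564241242)) 0.026987326634714592
 housing 2265 (array([ 0.5891, -0.0169]), array([0.0695, 0.0576]), np.float64(1.3605137929125126))
c2 bench z -0.0009748973406267236
 bar 2097 (array([0.4963, 0.0025]), array([0.0897, 0.0126]), np.float64(1.354798249739039)) 0.10507002890218725 0.10673134003378501
 knob 825 [0.601  0.0124 0.1034] [0.6129 0.0243 0.1091]
 cover (array([0.4964, 0.003 ]), array([0.162 , 0.1326]), np.float64(1.3553728267442233)) 0.026910560061063432
 housing 2310 (array([ 0.5919, -0.0067]), array([0.0977, 0.0583]), np.float64(1.3557408756068723))
knob tri (array([0.6002, 0.0115, 0.0945]), np.float64(0.00047225370591500755))
scene arm 621 (array([0.5315, 0.2955]), array([0.174 , 0.0156]), np.float64(0.037007369731525186)) 0.22259274233304338 0.20341246694268533
    0.44 [0.4562 0.2944 0.2108]
    0.47 [0.4848 0.2952 0.2032]
    0.49999999999999994 [0.5153 0.2962 0.2034]
    0.5299999999999999 [0.5447 0.297  0.2032]
    0.5599999999999998 [0.5748 0.2978 0.203 ]
    0.5899999999999999 [0.6093 0.2991 0.1952]
    0.6199999999999999 None
side arm 351 (array([0.5307, 0.2888]), array([0.1691, 0.0248]), np.float64(0.08849864897944726)) 0.222903311831317 0.20092873064876066
    0.44 [0.4566 0.2883 0.2078]
    0.47 [0.4856 0.289  0.2012]
    0.49999999999999994 [0.5155 0.2902 0.2007]
    0.5299999999999999 [0.5448 0.2906 0.2007]
    0.5599999999999998 [0.5748 0.2919 0.201 ]
    0.5899999999999999 [0.6058 0.291  0.1914]
    0.6199999999999999 None
```

```bash
cat >> h.py <<'E'
E
python3 - <<'E'
from h import *
np.set_printoptions(precision=4,suppress=True)
yaw=1.356-np.pi/2; piv=np.array([.5937,-.0183]); ey=np.array([np.cos(1.356),np.sin(1.356)])
q=quat(yaw); P=lambda s,z:np.r_[piv+s*ey,z]
env.grip(0.0,40)
env.reach(P(.068,.25),q); env.movel(P(.068,.151),.2)
print("hit",env.movel(P(-.028,.151),.07,stop_force=7)); s=env.get_state(); print(s["time"],(s["tcp_pos"][:2]-piv)@ey,s["force"])
env.movel(P((s["tcp_pos"][:2]-piv)@ey+.02,.151),.15); env.movel(P(.0,.3),.3)
env.grip(.06)
look((.55,-.01,.03),.36,yaw,"c3"); im,d,C=load("c3"); X=cloud(d,C); x,y,z=np.moveaxis(X,-1,0)
k=(d>.15)&(z>.075)&(np.hypot(x-.593,y+.03)<.06)&(np.hypot(x-.593,y+.03)<.05); uv=[U[k].mean(),V[k].mean()]
p=onplane([uv],C,.092)[0]; print(k.sum(),X[k].mean(0),p,(p[:2]-piv)@ey,env.get_state()["time"])
E
```

```text
hit True
9.6917 -0.014852761551013503 [1.2484 2.0968 1.1161]
810 [ 0.5855 -0.0443  0.1139] [ 0.587  -0.0585  0.092 ] -0.04073257585309801 11.7833
```

```bash
python3 - <<'E'
from h import *
np.set_printoptions(precision=4,suppress=True)
yaw=1.356-np.pi/2; q=quat(yaw); c=np.array([.496,.003])
env.reach(np.r_[c,.24],q); env.grip(.045,60); env.movel(np.r_[c,.16],.15,stop_force=10)
env.grip(0.0,60); s=env.get_state(); print("grip",s["opening"],s["gripper_force"],s["tcp_pos"],s["force"])
env.movel(np.r_[c,.20],.08); s=env.get_state(); print(s["force"],s["opening"])
env.movel(np.r_[c,.316],.15)
sy=.03; ex=np.array([np.cos(sy),np.sin(sy)]); seat=np.array([.4945,.294]); q2=quat(sy)
pre=np.r_[seat-.092*ex,.316]
env.movel([.43,.11,.316],.15,rot=q2); env.movel(pre,.15)
s=env.get_state(); print(s["time"],s["tcp_pos"],s["opening"],s["force"],s["torque"])
for n in ["scene","side"]: cv2.imwrite(f"pics/{n}1.png",camera(n)[0])
a=cv2.imread("pics/scene1.png")[200:400,330:560];b=cv2.imread("pics/side1.png")[110:310,170:400]
cv2.imwrite("pics/h1.png",cv2.resize(np.hstack([a,b]),(800,348)))
E
```

```text
grip 0.010747138583447334 60.672093629837036 [0.4965 0.003  0.161 ] [-1.5441 -0.294   6.0109]
[-0.6364  0.0652 -2.8689] 0.010643278766426185
17.6083 [0.4029 0.2903 0.3158] 0.010505571279289467 [ 0.4636 -0.6535 -2.7926] [ 0.0295  0.034  -0.0062]
```

View pics/h1.png

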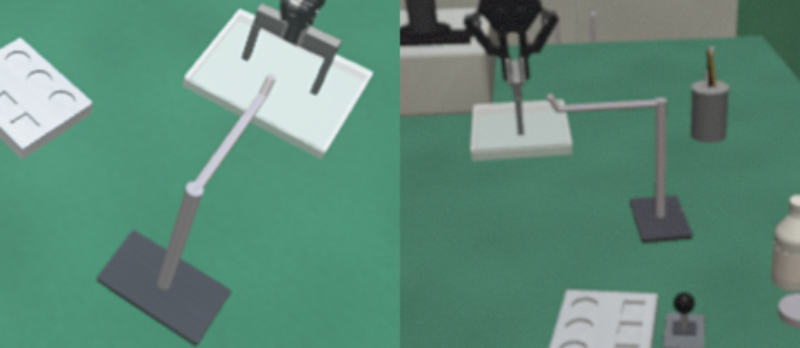

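The crop shows the cover held level. The hook tip is pointing into the handle opening between the posts, and the lever is over on the open side. Next I'll slide the cover on, lower it and release.

```bash
python3 - <<'E'
from h import *
np.set_printoptions(precision=4,suppress=True)
sy=.03; ex=np.array([np.cos(sy),np.sin(sy)]); seat=np.array([.4945,.294])
print("slide",env.movel(np.r_[seat,.316],.08,stop_force=5)); s=env.get_state(); print(s["tcp_pos"],s["force"])
print("low",env.movel(np.r_[seat,.281],.04,stop_force=2.0)); s=env.get_state(); print(s["tcp_pos"],s["force"],s["opening"])
for n in ["scene","side"]: cv2.imwrite(f"pics/{n}2.png",camera(n)[0])
a=cv2.imread("pics/scene2.png")[200:400,330:560];b=cv2.imread("pics/side2.png")[110:310,170:400]
cv2.imwrite("pics/h2.png",cv2.resize(np.hstack([a,b]),(800,348)))
E
```

```text
slide False
[0.4939 0.2942 0.3161] [ 0.5877 -0.0395 -3.2915]
low True
[0.4943 0.2938 0.2828] [-0.2802  0.5871  5.0706] 0.010492778880077302
```

View pics/h2.png

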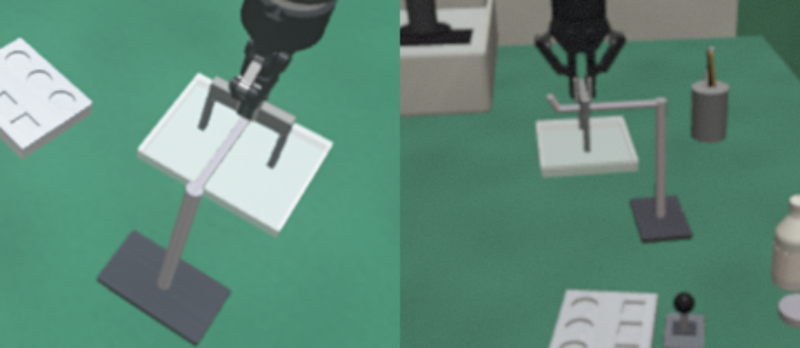

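The handle now straddles the arm at the seat, as contact at the expected height confirms. I'll release it, view the holder and tray, and calibrate fingertip height on the bare bench.

```bash
python3 - <<'E'
from h import *
np.set_printoptions(precision=4,suppress=True)
s=env.get_state(); p=s["tcp_pos"].copy()
env.grip(.035); env.movel(p+[0,0,.08],.15); env.grip(.06)
yaw=1.356-np.pi/2
look((.51,-.005,.024),.30,yaw,"g1")
cv2.imwrite("pics/side3.png",camera("side")[0]); cv2.imwrite("pics/scene3.png",camera("scene")[0])
look((.51,.01,.024),.30,yaw+.9,"g2"); print(env.get_state()["time"])
q=quat(0.); env.grip(.046); env.reach([.51,-.145,.13],q); print(env.movel([.51,-.145,.06],.04,stop_force=3)); s=env.get_state(); print(s["tcp_pos"],s["opening"])
env.movel([.51,-.145,.2],.3)
look((.465,-.285,.02),.27,-.05,"t3"); look((.465,-.275,.02),.27,-1.2,"t4"); print(env.get_state()["time"])
a=cv2.imread("pics/g1.png");b=cv2.imread("pics/g2.png");c=cv2.imread("pics/side3.png")[90:330,170:490];d=cv2.imread("pics/t3.png")
r=lambda x:cv2.resize(x,(400,300)); cv2.imwrite("pics/m3.png",np.vstack([np.hstack([r(a),r(b)]),np.hstack([r(c),r(d)])]))
E
```

```text
23.7417
True
[ 0.5099 -0.1449  0.0703] 0.04619191891368486
28.8
```

View pics/m3.png

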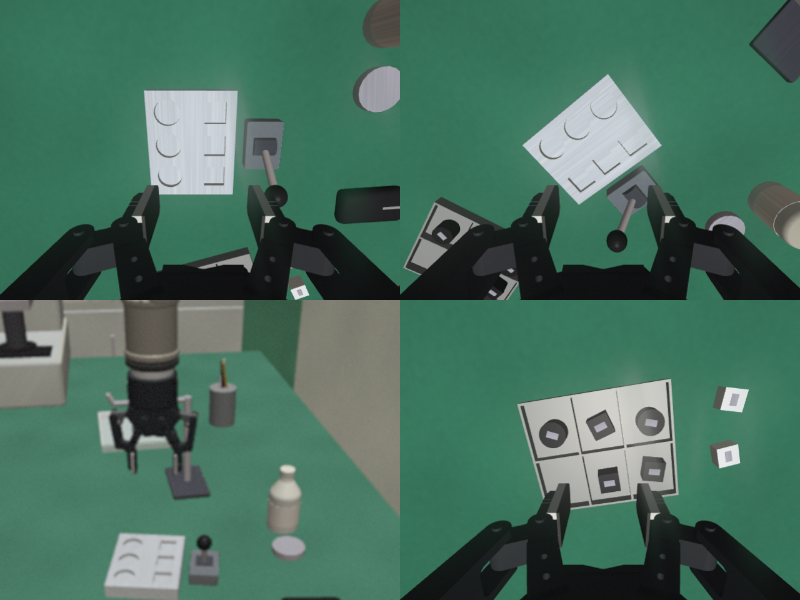

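The views show the uncovered holder with its three round and three square pockets, the lever at the open side, and five specimens still face up in the tray, with the hung cover partly hidden behind the gripper. Now I'll measure the holder and specimens.

```bash
cat >> h.py <<'E'
def specimens(n,region=lambda x,y:(x>.35)&(x<.59)&(y<-.19)&(y>-.40)):
    im,d,C=load(n); P=cloud(d,C); x,y,z=np.moveaxis(P,-1,0)
    m=((d>.12)&(z>.0195)&(z<.031)&region(x,y)).astype(np.uint8); m=cv2.morphologyEx(m,cv2.MORPH_OPEN,np.ones((5,5)))
    out=[]
    for ct in cv2.findContours(m,cv2.RETR_EXTERNAL,cv2.CHAIN_APPROX_NONE)[0]:
        A=cv2.contourArea(ct)
        if A<300: continue
        k=np.zeros_like(m); cv2.drawContours(k,[ct],-1,1,-1); zt=np.median(z[(k>0)&(z>.022)])
        Q=onplane(ct.reshape(-1,2),C,.026); c,wh,an=rect(Q); uv=ct.reshape(-1,2).mean(0)
        fill=cv2.contourArea((Q[:,:2]*1000).astype(np.float32))/(wh[0]*wh[1]*1e6)
        white=im[k>0].mean()
        out.append((c,wh,an%(np.pi/2),fill,zt,white,uv,C))
    return out
E
python3 - <<'E'
from h import *
np.set_printoptions(precision=4,suppress=True)
for n in ["g1","g2"]:
    im,d,C=load(n); P=cloud(d,C); x,y,z=np.moveaxis(P,-1,0)
    near=(d>.15)&(np.hypot(x-.496,y-.003)<.105)&(z>.008)&(z<.035)&(im.min(2)>120)
    w=near.astype(np.uint8); w=cv2.morphologyEx(w,cv2.MORPH_CLOSE,np.ones((9,9)))
    ct=max(cv2.findContours(w,cv2.RETR_EXTERNAL,cv2.CHAIN_APPROX_NONE)[0],key=cv2.contourArea).reshape(-1,2)
    Pt=P[(w>0)&(z>.020)]; print(n,"holder",rect(onplane(ct,C,.024)),"byz",rect(Pt),np.median(Pt[:,2]))
for n in ["t1","t2","t3","t4"]:
    print(n)
    for o in sorted(specimens(n),key=lambda o:(round(o[0][0]/.03),o[0][1])): print("  ",*[np.round(v,4) for v in o[:7]])
E
```

```text
g1 holder (array([0.4958, 0.0033]), array([0.1491, 0.1202]), np.float64(1.3573596780754773)) byz (array([0.5175, 0.0086]), array([0.1721, 0.1609]), np.float64(1.3672129746346071)) 0.02286934064606766
g2 holder (array([0.4952, 0.0028]), array([0.1498, 0.1198]), np.float64(1.356115449214192)) byz (array([ 0.512 , -0.0008]), array([0.1625, 0.1507]), np.float64(-0.20858490184551304)) 0.022872349941116255
t1
   [ 0.4071 -0.2623] [0.0323 0.0313] 0.3285 0.8001 0.0249 69.8988 [278.9314 288.1176]
   [ 0.4646 -0.2551] [0.027  0.0264] 0.4167 0.9297 0.0249 81.8264 [289.7436 227.265 ]
   [ 0.4721 -0.3283] [0.0272 0.0267] 0.1193 0.9054 0.0249 95.0993 [375.1008 245.2481]
   [ 0.5233 -0.2532] [0.0311 0.0309] 0.3291 0.7869 0.025 94.4086 [309.4957 159.1538]
   [ 0.5282 -0.3153] [0.0269 0.0258] 1.4398 0.9261 0.025 114.575 [384.9464 178.6429]
t2
   [ 0.4055 -0.2607] [0.0317 0.0306] 0.3308 0.7764 0.025 90.0791 [259.735  211.5385]
   [ 0.4633 -0.2537] [0.0271 0.0258] 0.4154 0.9141 0.025 101.7656 [327.3761 224.5812]
   [ 0.4708 -0.3266] [0.0287 0.0259] 0.1285 0.9027 0.025 83.2823 [308.2414 301.681 ]
   [ 0
[... 324 characters left out ...]
21.1405 201.686 ]
   [ 0.471 -0.327] [0.0282 0.0258] 0.12 0.9285 0.025 85.3902 [334.992 290.56 ]
   [ 0.5226 -0.2517] [0.0314 0.0313] 1.5699 0.7901 0.0249 111.3082 [401.1832 195.458 ]
   [ 0.5273 -0.3141] [0.0276 0.0271] 1.4394 0.9251 0.025 102.9457 [406.4048 273.2381]
t4
   [ 0.4083 -0.264 ] [0.0338 0.0281] 0.5767 0.7652 0.0249 72.5842 [285.0513 297.2222]
   [ 0.4643 -0.2548] [0.0269 0.0263] 0.3712 0.9308 0.0249 87.1905 [300.6828 231.6552]
   [ 0.472 -0.328] [0.0274 0.0271] 0.1263 0.9222 0.025 103.9367 [392.2114 255.1626]
   [ 0.5234 -0.2527] [0.0312 0.0306] 0.3712 0.7941 0.025 102.4179 [325.1308 155.7462]
   [ 0.5281 -0.3149] [0.0274 0.0258] 1.4384 0.9193 0.025 106.6347 [407.6341 181.1301]
```

```bash
cat >> h.py <<'E'
H=np.array([.4955,.003]); YAW=1.3565-np.pi/2; EX=np.array([np.cos(YAW),np.sin(YAW)]); EY=np.array([-EX[1],EX[0]])
pocket=lambda px,py:H+px*EX+py*EY
ZP=.0885
def find(exp,rnd,name):
    look((.465,-.285,.02),.27,-.05,name)
    L=[o for o in specimens(name) if (o[3]<.86)==rnd]; o=min(L,key=lambda o:np.hypot(*(o[0]-exp)))
    print(name,len(L),np.round(o[0],4),np.round(o[1],4),round(o[2],3),round(o[4],4))
    assert np.hypot(*(o[0]-exp))<.006, "moved"
    return o
def pick(c,a):
    q=quat(a); env.grip(.046,35); env.reach(np.r_[c,ZP+.05],q); env.movel(np.r_[c,ZP],.12)
    env.grip(0.,35); s=env.get_state(); print(" grip",round(s["opening"],4),s["tcp_pos"].round(4)); assert s["opening"]>.02
    env.movel(np.r_[c,ZP+.08],.25)
def place(c,a):
    q=quat(a); env.reach(np.r_[c,ZP+.08],q); env.movel(np.r_[c,ZP+.026],.2)
    offs=[(0,0)]+[(r*np.cos(t),r*np.sin(t)) for r in (.001,.002) for t in np.arange(8)*np.pi/4]
    for i,o in enumerate(offs):
        p=c+np.array(o)
        if i: env.movel(np.r_[p,ZP+.022],.1)
        env.movel(np.r_[p,ZP+.0112],.04,stop_force=6); z=env.get_state()["tcp_pos"][2]-ZP-.012
        if z<.003: break
    s=env.get_state(); print(" placed try",i,"dz",round(z,4),s["force"].round(1),"open",round(s["opening"],4))
    assert z<.003
    env.grip(.046); env.movel(np.r_[p,ZP+.08],.25); print(" t",round(env.get_state()["time"],1))
E
python3 - <<'E'
from h import *
o=find((.464,-.2544),False,"p1"); pick((o[0]+[.464,-.2544])/2,.412-np.pi/2); place(pocket(.032,-.046),YAW-np.pi/2)
look((.51,.0,.024),.30,YAW,"g3")
im,d,C=load("g3"); P=cloud(d,C); m=(im.max(2)<90)&(np.hypot(P[...,0]-pocket(.032,-.046)[0],P[...,1]-pocket(.032,-.046)[1])<.025)&(P[...,2]>.026)
print("top z",np.median(P[m][:,2]),np.percentile(P[m][:,2],[5,95]),rect(onplane(np.c_[U[m],V[m]],C,.038)),pocket(.032,-.046))
cv2.imwrite("pics/g3c.png",im[100:340,180:500])
E
```

```text
p1 3 [ 0.4636 -0.254 ] [0.0265 0.0262] 0.426 0.025
 grip 0.0249 [ 0.4645 -0.2545  0.0895]
 placed try 0 dz 0.0009 [-1.3 -0.4  6.1] open 0.0247
 t 35.0
top z 0.03665779391813179 [0.02901132 0.03788606] (array([ 0.51745911, -0.04564066]), array([0.03039306, 0.02481194]), np.float64(1.3555644411846548)) [ 0.51698569 -0.04875293]
```

View pics/g3c.png

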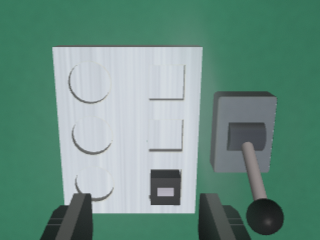

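The square sits flush and level in its pocket with its face up, at (165,187) in the crop. On to the rest.

```bash
python3 - <<'E'
from h import *
J=[((.4715,-.3275),0,.122,(.032,0)),((.5276,-.3145),0,-.13,(.032,.046)),((.5228,-.2522),1,YAW,(-.032,0)),((.4064,-.2618),1,YAW,(-.032,.046))]
for i,(e,r,a,pk) in enumerate(J):
    o=find(e,bool(r),f"q{i}"); c=(o[0]+e)/2
    if not r: da=(o[2]-a+np.pi/4)%(np.pi/2)-np.pi/4; print("  dang",round(da,3)); assert abs(da)<.12
    pick(c,a); place(pocket(*pk),YAW)
E
```

```text
q0 2 [ 0.471  -0.3271] [0.0282 0.0258] 0.123 0.025
  dang 0.001
 grip 0.0248 [ 0.472  -0.3275  0.0898]
 placed try 3 dz 0.0004 [ 1.2 -0.7  0.4] open 0.0252
 t 44.1
q1 1 [ 0.5273 -0.314 ] [0.028  0.0271] 1.439 0.0249
  dang -0.001
 grip 0.0252 [ 0.5282 -0.3145  0.0898]
 placed try 0 dz 0.0013 [-1.8 -0.4  8. ] open 0.0249
 t 50.3
q2 2 [ 0.5224 -0.2518] [0.0321 0.0315] 1.569 0.0249
 grip 0.0303 [ 0.5233 -0.2524  0.0898]
 placed try 0 dz 0.0011 [ 0.9 -1.3  1.1] open 0.0297
 t 56.4
q3 1 [ 0.4059 -0.261 ] [0.0323 0.0314] 1.523 0.0249
 grip 0.03 [ 0.4069 -0.2617  0.0896]
 placed try 0 dz 0.0011 [-1.7 -0.4  9. ] open 0.0297
 t 62.4
```

```bash
python3 - <<'E'
from h import *
np.set_printoptions(precision=4,suppress=True)
look((.51,-.02,.024),.30,YAW,"g4"); im,d,C=load("g4"); P=cloud(d,C)
for pk in [(.032,-.046),(.032,0),(.032,.046),(-.032,0),(-.032,.046),(-.032,-.046)]:
    c=pocket(*pk); m=(np.hypot(P[...,0]-c[0],P[...,1]-c[1])<.010)&(d>.15); X=P[m]
    A=np.linalg.lstsq(np.c_[X[:,:2]-c,np.ones(len(X))],X[:,2],rcond=None)[0]; print(pk,len(X),"z",A[2],"tilt",A[:2])
s=camera("scene")[0]; cv2.imwrite("pics/scene4.png",s)
w=camera("side")[0]; cv2.imwrite("pics/side4.png",w)
cv2.imwrite("pics/m4.png",np.hstack([cv2.resize(im[60:360,140:540],(400,300)),cv2.resize(s[140:400,180:520],(400,300))]))
E
```

```text
(0.032, -0.046) 396 z 0.03702466085610599 tilt [0.0015 0.0032]
(0.032, 0) 536 z 0.05111645555607036 tilt [ 4.6375 -1.3206]
(0.032, 0.046) 541 z 0.03702042732433697 tilt [-0.0141 -0.0081]
(-0.032, 0) 461 z 0.03703664231906634 tilt [0.0157 0.002 ]
(-0.032, 0.046) 534 z 0.03710500044099761 tilt [ 0.002  -0.0116]
(-0.032, -0.046) 354 z 0.014921578323509682 tilt [-0.0044 -0.007 ]
```

View pics/m4.png

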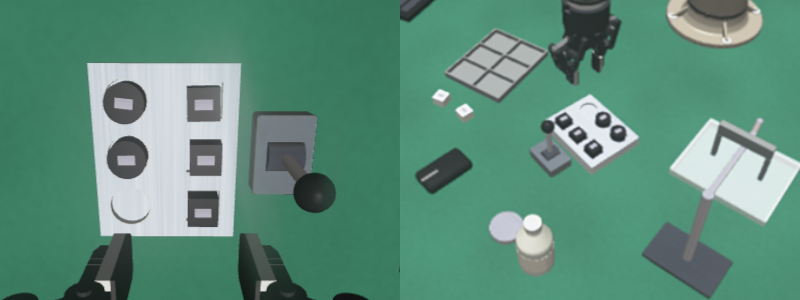

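All five are in matching pockets with faces up, the cover hangs on the hook, and the tray is empty. The odd fit for the middle square needs a median check. Now I'll swing the lever back.

```bash
python3 - <<'E'
from h import *
np.set_printoptions(precision=4,suppress=True)
piv=H+.1*EX; q=quat(YAW); P=lambda s,z:np.r_[piv+s*EY,z]
env.grip(0.0,40); env.reach(P(-.08,.25),q); env.movel(P(-.08,.151),.2)
print("hit",env.movel(P(.03,.151),.07,stop_force=7)); s=env.get_state(); c=(s["tcp_pos"][:2]-piv)@EY; print(s["time"],c)
env.movel(P(c-.02,.151),.15); env.movel(P(c-.02,.30),.3)
look((.51,-.02,.024),.33,YAW,"g5"); im,d,C=load("g5"); X=cloud(d,C); x,y,z=np.moveaxis(X,-1,0)
for pk in [(.032,-.046),(.032,0),(.032,.046),(-.032,0),(-.032,.046)]:
    k=pocket(*pk); m=(np.hypot(x-k[0],y-k[1])<.012)&(z<.06); print(pk,np.median(z[m]),np.percentile(z[m],[2,98]))
w=camera("side")[0]; cv2.imwrite("pics/m5.png",np.hstack([cv2.resize(im[40:360,140:567],(400,300)),cv2.resize(w[130:370,210:530],(400,300))]))
E
```

```text
hit True
66.1583 0.01472779326968561
(0.032, -0.046) 0.03704716353500459 [0.0357 0.0384]
(0.032, 0) 0.03703987672551251 [0.0355 0.0385]
(0.032, 0.046) 0.03694459613924461 [0.0261 0.0385]
(-0.032, 0) 0.03696752866008002 [0.0354 0.0384]
(-0.032, 0.046) 0.03700114129089463 [0.0354 0.0384]
```

View pics/m5.png

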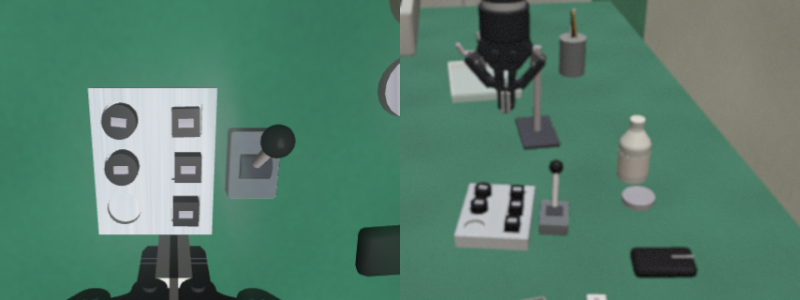

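All tops stand at 38 mm with the 1 mm depth bias added, which is fully down. The lever is at its clamped stop, and the cover still hangs on the hook.

```bash
python3 -c "
from cell import job; print(job.job_done())"
```

```text
the job is handed in; nothing more can be done
None
```

I handed the job in at about 67 s: the lever was swung open, the cover hung on the hook, all five specimens (two round, three square) seated face up in matching pockets, and the lever swung back to its clamped stop; no verdict came back.

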